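Test the keys along a clarinet joint

TASK

The clarinet lower joint in the cradle has just had its springs refitted. With the fingertips, trace along its row of four keys from the thin corked tenon end to the wide ringed socket end, gently pressing each key down until its pad shuts and letting it spring up before passing to the next, and keep the fingertips low over the row on the way from key to key, no more than about 3 cm above the key tops. Leave the joint lying in its cradle without lifting or shifting it, leave everything else on the bench undisturbed, and finish with the hand clear.

Things in the scene. Friction and masses are not known exactly. Their poses are not given: they have to be found in the camera images.
- lower_joint: loose black clarinet lower joint, 0.26 kg, body 29 mm thick, lying in a cradle, underside 24 mm above the bench. Origin on its bottom line, mid length; z up; x runs from the thin corked tenon end (23 mm thick, x = -127 mm) to the wide metal-ringed socket end (37 mm, x = 125 mm). Row of four round key cups on top, tops 43.5 mm above the origin; hinge tubes lie 15 mm lower, on +y
- cradle: fixed wooden cradle under the joint, board 280 x 90 x 10 mm with two saddles up to 40 mm above the bench; origin under its centre, x along the joint towards the socket end. The bench round it is level at z = 0.
- key1_top (a point): centre of the flat top of the first key, nearest the tenon end: a round metal cup 18 mm across, 49 mm along the row from its neighbours (and up to 6 mm aside of them); z up. Moves with the cup.
- key1 (a joint): how far the first key, nearest the tenon end, is pressed straight down: 0 at rest, 0.006 m when the pad is fully shut on a hard stop. Its spring pushes back with 1 N at the start and 3 N fully down and raises it when let go.
- key2_top (a point): centre of the flat top of the second key from the tenon end: a round metal cup 18 mm across, 49 mm along the row from its neighbours (and up to 6 mm aside of them); z up. Moves with the cup.
- key2 (a joint): how far the second key from the tenon end, is pressed straight down: 0 at rest, 0.006 m when the pad is fully shut on a hard stop. Its spring pushes back with 1 N at the start and 3 N fully down and raises it when let go.
- key3_top (a point): centre of the flat top of the third key from the tenon end: a round metal cup 18 mm across, 49 mm along the row from its neighbours (and up to 6 mm aside of them); z up. Moves with the cup.
- key3 (a joint): how far the third key from the tenon end, is pressed straight down: 0 at rest, 0.006 m when the pad is fully shut on a hard stop. Its spring pushes back with 1 N at the start and 3 N fully down and raises it when let go.
- key4_top (a point): centre of the flat top of the fourth key, nearest the socket end: a round metal cup 18 mm across, 49 mm along the row from its neighbours (and up to 6 mm aside of them); z up. Moves with the cup.
- key4 (a joint): how far the fourth key, nearest the socket end, is pressed straight down: 0 at rest, 0.006 m when the pad is fully shut on a hard stop. Its spring pushes back with 1 N at the start and 3 N fully down and raises it when let go.
- gap12 (a point): point midway between keys 1 and 2 along the joint, at the height of the resting key tops; nothing is there, the fingertips pass over it
- gap23 (a point): point midway between keys 2 and 3 along the joint, at the height of the resting key tops; nothing is there, the fingertips pass over it
- gap34 (a point): point midway between keys 3 and 4 along the joint, at the height of the resting key tops; nothing is there, the fingertips pass over it
- barrel: cracked black hard-rubber barrel, an upright tube 33 mm across, 64 mm tall; origin at the centre of its underside. Loose bystander, leave alone.
- vial: small cobalt glass vial, 24 mm across, 56 mm tall; origin at the centre of its underside. Loose bystander, leave alone.
- bridge_key: tarnished nickel bridge key lying flat, about 70 by 35 mm, 8 mm high; origin underneath near its middle. Loose bystander, leave alone.
- pad_tin: flat round metal tin, 52 mm across, 24 mm tall; origin at the centre of its underside. Loose bystander, leave alone.
- cork_block: cork block 60 x 35 x 22 mm; origin at the centre of its underside. Loose bystander, leave alone.
- mouthpiece_cap: bright metal mouthpiece cap, 34 mm across, 63 mm tall; origin at the centre of its underside. Loose bystander, leave alone.
- mallet: small wooden mallet lying down, 200 mm long; origin underneath it. Loose bystander, leave alone.

How it is judged:
By the outcome, as a careful person would: the job done as asked, in the order asked, and still so for the second after the job is handed in, with the robot touching nothing.
It also fails if it takes over 43 s, if anything falls off the work surface, if the arm or the gripper's body presses on something with over 40 N, if the wrist force passes 120 N, or if a joint passes its speed limit or range.

ROBOT

A 6-joint arm with a two-finger parallel gripper is mounted at the origin on the work surface. World frame = base frame: x ahead of the robot, y to its left, z up, the work surface at z = 0. Lengths are in m, angles in rad, forces in N, time in s.
With the tool pointing down it reaches from about 0.35 to 0.775 m from the base axis. Payload 5.5 kg.
Tool frame: the origin (TCP) lies at the very end of the fingers, on their centre line; the grasp point (between the pads) lies 19 mm behind it; z points along the fingers, x is the direction in which the jaws open and shut, and the axes are right-handed (so a half turn about z gives the same grasp; the last joint's range is limited). The gripper opens to 85 mm and grips with 20 to 120 N. Pads are 22 mm wide; open, the fingers measure 114 mm over their backs; the gripper's body (76 mm by 85 mm) begins 54 mm behind the grasp point. The pads swing forward as they close: fully open they stand 13 mm farther back than shut.
Start: joints at [1.175, 0.313, 0.046, 1.304, 0, 1.431], TCP at [0.146, 0.556, 0.231] pointing down, gripper open.
Joint ranges: [-2.76, 2.76], [-0.86, 1.69], [-1.03, 1.26], [-2.2, 2.34], [-1.47, 1.5], [-3.14, 3.14]. Speed limits (rad/s): [2.57, 2.57, 3.14, 3.14, 3.14, 3.14].

INTERFACE

Orientations are given as a 3x3 rotation matrix whose columns are the frame's x, y, z axes.
In Python, from station import readout, camera, camera_params, ticket, look_for gives the robot as it stands.
- The arm moves only by the tool move_arm, never from a script. Its argument "commands" is a list of rows, each a list of 7 numbers: the finger opening in mm, from 0 to 85.4, then the shift along the tool's x, y, z in units of 30 mm (1.0 is 30 mm), then the turn, a rotation vector about the tool's x, y, z in units of 5 degrees (1.0 is 5 degrees). In form: [[hand, tx, ty, tz, wx, wy, wz], ...]. A call has 1 to 12 rows; each row is the pose to reach, as a shift and turn from the pose commanded when the call began, along the tool's axes at that moment; what a row does not reach only later rows make up. A row lasts 1/12 s, in which the tool goes at most 41.7 mm and 7.16 degrees, less where a joint would pass 70% of its speed; a pose out of reach is approached as far as the arm can. A call with a gripper value outside its range is refused whole. The fingers move at their own pace and stop on an object; "grip_force" is the grip in N (left out, the last holds). Time passes only in rows, so rows that repeat a pose let the fingers close. It gives the time, the measured TCP pose, the force and the opening at its end, in the units of the state.
- readout.observe(): the state, without advancing time (a new reading comes with each control period).
- camera(name): name is "side" or "top" or "wrist"; returns (picture, depth): 384x512x3 uint8, red, green, blue; 384x512 float32, m along the optical axis (not along the pixel's ray), 0 where there is no reading.
- camera_params(name): a dict with "vfov" (degrees; the focal length in pixels is half the picture's height over the tangent of half this angle, whatever the lens; pixels are square), "cx", "cy" (the principal point, pixels), "R" (3x3) and "t" (3): a world point X has camera coordinates R X + t. Camera axes: x right, y down, z forward; pixel columns grow to the right and rows downward; lengths in m; the calibration is good to about 2 mm. A picture is of the moment at which its call begins: read the wrist's pose just before it. camera_params takes no time and is no camera call; for the wrist camera it gives the pose at the moment of the call.
- ticket.sign_off(): hands the job in, once; it reports no verdict.
Trained networks look in the newest picture that a camera, given by its name, has taken for a name from the list of things; names that differ only in an ending like _2 or _b are one class to them, and where a whole thing is asked for, a point or a joint stands for the part that bears it (a point fixed in the world has none). Each returns a list of dicts, best first, with "score" (0 to 1); they miss things now and then, are a little off and sometimes report something else, mostly with a low value. They report only what shows in the picture. A call takes as long as a camera call.
- look_for(thing, camera): "pixel" ([row, column] in pixels, amid what is visible of it).
The state is a dict: "t": time; "joints": joint angles; "joint_velocities": joint speeds; "tau": joint torques, N m; "tcp_pos": TCP position; "tool_rot": TCP orientation; "contact_force": force on the tool from outside, world axes, zero at the start; "moment": the same for the moment, N m; "grip_width": finger opening in m.
Only numpy, scipy, OpenCV 4.12 (cv2) and the standard library are available. Lean on these libraries where they do the work, as an engineer would, in place of code of your own. Each camera call takes 0.05 s, during which the arm holds its last target. There are 200 camera calls.

## Working session

There is one attempt and no reset: what is moved stays moved. The work goes in short steps, Python scripts to look and compute and a tool call to move; the robot and the scene stay as the last step left them, time stands still between calls to the robot, and variables do not carry over. Pictures are saved under pics/ and viewed, about 8 in all and at most 12, crops included, and the job is handed in when it is done.

Besides the shell and the picture viewer there is one more tool, called after ">>>" by a JSON object that holds its "fn" and its "kwargs", one argument or row to a line. move_arm: Moves the arm, as the interface text tells. Its arguments: {"type":"object","properties":{"commands":{"type":"array","items":{"type":"array","items":{"type":"number"}}},"grip_force":{"type":"number"}},"required":["commands"]}

```bash
mkdir -p pics; cat > h.py <<'E'
import numpy as np, cv2
from station import readout, camera, camera_params, ticket, look_for
def f(p): return 192/np.tan(np.radians(p["vfov"])/2)
def unproj(p,r,c,d):
    k=f(p); X=np.array([(c-p["cx"])/k*d,(r-p["cy"])/k*d,d]); return np.array(p["R"]).T@(X-np.array(p["t"]))
def ray_z(p,r,c,z):
    R=np.array(p["R"]);k=f(p);o=-R.T@np.array(p["t"]);v=R.T@np.array([(c-p["cx"])/k,(r-p["cy"])/k,1]);return o+v*(z-o[2])/v[2]
E
python3 - <<'E'
from h import *
np.set_printoptions(precision=4,suppress=True)
for n in ["top","side","wrist"]:
    im,d=camera(n);p=camera_params(n)
    cv2.imwrite(f"pics/{n}0.png",im[:,:,::-1]); np.savez(f"pics/{n}0",im=im,d=d)
    print(n,f(p),-np.array(p["R"]).T@np.array(p["t"]))
    for th in ["lower_joint","key1_top","key2_top","key3_top","key4_top"]:
        for q in look_for(th,n)[:2]:
            r,c=q["pixel"];dd=d[int(r),int(c)]
            print(th,round(q["score"],2),np.array([r,c]),unproj(p,r,c,dd),ray_z(p,r,c,.0675))
print(readout.observe())
E
```

```text
top 471.2405650636262 [ 0.3008 -0.018   1.2346]
lower_joint 0.87 [164.6 253.2] [0.6097 0.0287 0.0504] [0.6052 0.0281 0.0675]
lower_joint 0.55 [162.8 258.4] [0.6124 0.0158 0.0667] [0.6122 0.0158 0.0675]
key1_top 0.56 [198.5 239.9] [0.5129 0.0461 0.0657] [0.5125 0.046  0.0675]
key2_top 0.36 [207.  402.5] [ 0.5648 -0.365   0.0513] [ 0.5612 -0.3602  0.0675]
key3_top 0.47 [163.7 258.4] [0.6093 0.0153 0.0695] [0.6099 0.0154 0.0675]
key4_top 0.6 [144.6 263. ] [0.6626 0.0123 0.0663] [0.6622 0.0122 0.0675]
side 349.80812886851095 [ 0.1336 -0.6411  0.5518]
lower_joint 0.66 [199.5 265.8] [0.5856 0.0183 0.0484] [ 0.5684 -0.0068  0.0675]
key2_top 0.47 [199.7 263.8] [0.581  0.0211 0.0476] [ 0.5633 -0.005   0.0675]
key3_top 0.2 [216.2 259.6] [0.5615 0.009  0.0074] [ 0.5142 -0.0628  0.0675]
key4_top 0.64 [202.5 271. ] [0.5968 0.0092 0.0403] [ 0.5722 -0.0254  0.0675]
wrist 318.2211959225209 [0.083  0.573  0.3748]
{'t': 0.9, 'joints': array([1.1754, 0.3131, 0.0461, 1.3036, 0.    , 1.4312]), 'joint_velocities': array([ 0.0014, -0.0002, -0.0003,  0.0016,  0.0019,  0.0007]), 'tau': array([ -0.0011, -48.0449,  29.8812,   0.0001,  -0.0003,  -0.    ]), 'tcp_pos': array([0.1455, 0.5563, 0.2313]), 'tool_rot': array([[ 0.253 ,  0.9675,  0.    ],
       [ 0.9675, -0.253 ,  0.0001],
       [ 0.0001, -0.    , -1.    ]]), 'contact_force': array([ 0.437 ,  0.2616, -0.0482]), 'moment': array([-0.0515, -0.018 , -0.0103]), 'grip_width': 0.08552639915133955}
```

```bash
python3 - <<'E'
import cv2
a=cv2.imread("pics/top0.png");b=cv2.imread("pics/side0.png")
cv2.imwrite("pics/a.png",a)
cv2.imwrite("pics/b.png",cv2.resize(a[110:250,180:340],None,fx=4.9,fy=4.2,interpolation=2))
E
```

```text
(no output)
```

View pics/top0.png

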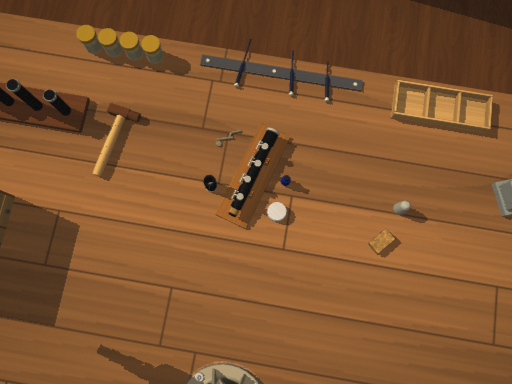

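View pics/side0.png

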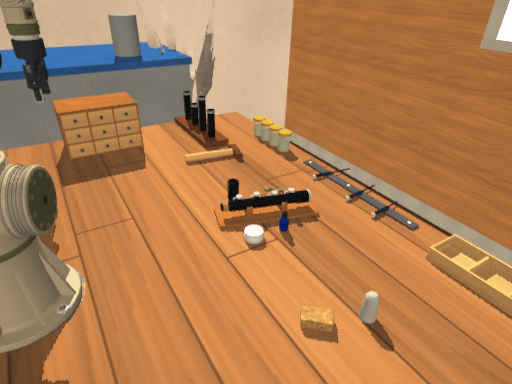

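The top view shows the joint pointing away from the robot, with the corked tenon at about (212,233) and the ringed socket at about (131,271). The keys are at about (197,240), (179,247), (163,257) and (145,263). In the side view, the barrel, vial and tin stand close to the cradle. I'll move the wrist camera over it with the fingers shut.

>>> {"fn": "move_arm", "kwargs": {
  "commands": [
    [0, -8.1, 11.9, 0, 0, 0, 0],
    [0, -8.1, 11.9, 0, 0, 0, 0],
    [0, -8.1, 11.9, 0, 0, 0, 0],
    [0, -8.1, 11.9, 0, 0, 0, 0],
    [0, -8.1, 11.9, 0, 0, 0, 0],
    [0, -8.1, 11.9, 0, 0, 0, 0],
    [0, -8.1, 11.9, 0, 0, 0, 0],
    [0, -8.1, 11.9, 0, 0, 0, 0],
    [0, -8.1, 11.9, 0, 0, 0, 0],
    [0, -8.1, 11.9, 0, 0, 0, 0],
    [0, -8.1, 11.9, 0, 0, 0, 0],
    [0, -8.1, 11.9, 0, 0, 0, 0]
  ]
}}

```text
t: 1.9
tcp_pos: [0.432, 0.2282, 0.2313]
tool_rot: [[0.258, 0.966, 0.001], [0.966, -0.258, -0.0], [-0.0, 0.001, -1.0]]
contact_force: [0.0, 0.4, -1.0]
grip_width: -0.0001
```

>>> {"fn": "move_arm", "kwargs": {
  "commands": [
    [0, -5.4, 8, 0, 0, 0, 0],
    [0, -5.4, 8, 0, 0, 0, 0],
    [0, -5.4, 8, 0, 0, 0, 0],
    [0, -5.4, 8, 0, 0, 0, 0],
    [0, -5.4, 8, 0, 0, 0, 0],
    [0, -5.4, 8, 0, 0, 0, 0],
    [0, -5.4, 8, 0, 0, 0, 0],
    [0, -5.4, 8, 0, 0, 0, 0],
    [0, -5.4, 8, 0, 0, 0, 0],
    [0, -5.4, 8, 0, 0, 0, 0],
    [0, -5.4, 8, 0, 0, 0, 0],
    [0, -5.4, 8, 0, 0, 0, 0]
  ]
}}

```text
t: 2.9
tcp_pos: [0.6198, 0.0151, 0.2318]
tool_rot: [[0.251, 0.968, 0.0], [0.968, -0.251, 0.0], [0.0, 0.0, -1.0]]
contact_force: [0.1, 0.1, -0.7]
grip_width: 0.0
```

```bash
python3 - <<'E'
from h import *
np.set_printoptions(precision=4,suppress=True)
p=camera_params("wrist");im,d=camera("wrist")
cv2.imwrite("pics/w1.png",im[:,:,::-1]); np.savez("pics/w1",im=im,d=d)
print(-np.array(p["R"]).T@np.array(p["t"]),p["R"])
for th in ["lower_joint","key1_top","key2_top","key3_top","key4_top"]:
    for q in look_for(th,"wrist")[:3]:
        r,c=q["pixel"];dd=d[int(r),int(c)]
        print(th,round(q["score"],2),np.array([r,c]),unproj(p,r,c,dd),ray_z(p,r,c,.0675))
s=readout.observe();print(s["t"],s["tcp_pos"],s["tool_rot"],s["contact_force"],s["grip_width"])
E
```

```text
[0.5572 0.0316 0.3752] [[ 0.2509  0.968   0.0001]
 [ 0.9347 -0.2423  0.2599]
 [ 0.2516 -0.0652 -0.9656]]
lower_joint 0.74 [122.9 261.1] [0.5693 0.0327 0.0684] [0.5693 0.0327 0.0675]
key1_top 0.73 [ 64.6 265.3] [0.5207 0.049  0.068 ] [0.5206 0.049  0.0675]
key1_top 0.6 [ 84.4 169.6] [ 0.5092 -0.0496  0.0255] [ 0.515  -0.0398  0.0675]
key2_top 0.57 [120.2 264.8] [0.5678 0.0367 0.0677] [0.5678 0.0367 0.0675]
key2_top 0.17 [ 64.3 266.5] [0.5207 0.0501 0.068 ] [0.5206 0.0502 0.0675]
key3_top 0.39 [121.8 262.4] [0.5686 0.0341 0.0675] [0.5686 0.0341 0.0675]
key4_top 0.72 [218.7 261.1] [0.6616 0.0091 0.0678] [0.6617 0.0091 0.0675]
3.2 [0.6204 0.014  0.2316] [[ 0.2523  0.9676  0.0004]
 [ 0.9676 -0.2523  0.0001]
 [ 0.0002  0.0004 -1.    ]] [0.2271 0.2445 0.0981] -0.0001992101379370062
```

View pics/w1.png

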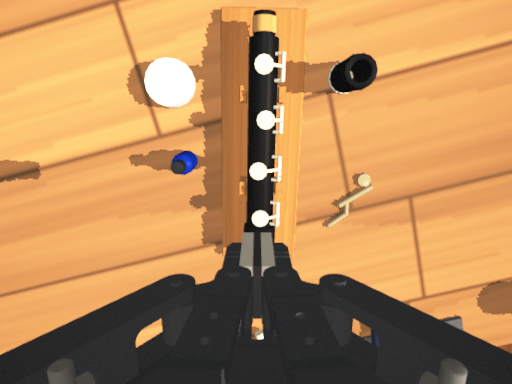

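The wrist view shows the corked tenon at the top (22,265) and cups at about (64,264), (120,265), (171,258) and (218,260). The hinge posts are on the right. I'll get the cup centres from the depth image and check them against the top camera.

```bash
cat > cups.py <<'E'
from h import *
np.set_printoptions(precision=4,suppress=True)
def cups(n,im,d,p):
    k=f(p);r,c=np.mgrid[:384,:512];X=np.stack([(c-p["cx"])/k*d,(r-p["cy"])/k*d,d],-1)
    W=(X-np.array(p["t"]))@np.array(p["R"])
    m=(W[...,2]>.0635)&(W[...,2]<.072)&(im.min(-1)>110)&(abs(W[...,0]-.59)<.12)&(abs(W[...,1]-.03)<.07)
    N,l,s,ce=cv2.connectedComponentsWithStats(m.astype(np.uint8))
    for i in range(1,N):
        if s[i,4]>8: q=W[l==i];print(n,ce[i][::-1],s[i],np.r_[(q.min(0)[:2]+q.max(0)[:2])/2,np.median(q[:,2])],q.mean(0),np.ptp(q,0))
E
python3 - <<'E'
from cups import *
for n,fn in [("wrist","w1"),("top","top0")]:
    z=np.load(f"pics/{fn}.npz");cups(n,z["im"],z["d"],camera_params(n))
E
```

```text
wrist [ 63.3383 263.6347] [254  53  23  22 334] [0.5199 0.0476 0.0678] [0.52   0.0468 0.0678] [0.0171 0.0195 0.0074]
wrist [119.1993 265.7526] [256 110  23  19 291] [0.5678 0.0379 0.0679] [0.5678 0.0367 0.0678] [0.0169 0.0207 0.0068]
wrist [170.3597 257.9368] [249 162  22  18 253] [0.6131 0.0186 0.068 ] [0.6131 0.0173 0.0679] [0.0173 0.0204 0.006 ]
wrist [217.6121 259.8534] [251 210  22  16 232] [0.6607 0.0083 0.068 ] [0.6608 0.007  0.0679] [0.0169 0.0212 0.0064]
top [145.5806 264.5161] [261 143   7   6  31] [0.6602 0.0093 0.068 ] [0.6601 0.0079 0.0679] [0.016  0.0167 0.0071]
top [162.4545 257.3333] [253 160   8   6  33] [0.6124 0.0207 0.067 ] [0.6128 0.0186 0.067 ] [0.0149 0.0192 0.0076]
top [178.2188 246.9375] [243 176   8   6  32] [0.5667 0.0388 0.0674] [0.5672 0.0376 0.0676] [0.0147 0.0187 0.0066]
top [195.7188 239.4375] [236 193   7   7  32] [0.5188 0.0493 0.067 ] [0.5194 0.0484 0.0673] [0.0156 0.017  0.0075]
```

The two views agree to within about 1–2 mm, with the key tops at z≈0.068 and about 49 mm apart. Next I'll go above key 1 and down to z≈0.085.

>>> {"fn": "move_arm", "kwargs": {
  "commands": [
    [0, 0.2, -3.5, 0, 0, 0, 0],
    [0, 0.2, -3.5, 0, 0, 0, 0],
    [0, 0.2, -3.5, 0.5, 0, 0, 0],
    [0, 0.2, -3.5, 1.5, 0, 0, 0],
    [0, 0.2, -3.5, 2.5, 0, 0, 0],
    [0, 0.2, -3.5, 3.5, 0, 0, 0],
    [0, 0.2, -3.5, 4.2, 0, 0, 0],
    [0, 0.2, -3.5, 4.6, 0, 0, 0],
    [0, 0.2, -3.5, 4.9, 0, 0, 0],
    [0, 0.2, -3.5, 4.9, 0, 0, 0],
    [0, 0.2, -3.5, 4.9, 0, 0, 0],
    [0, 0.2, -3.5, 4.9, 0, 0, 0]
  ]
}}

```text
t: 4.2
tcp_pos: [0.5215, 0.0458, 0.0854]
tool_rot: [[0.253, 0.967, 0.002], [0.967, -0.253, -0.0], [0.0, 0.002, -1.0]]
contact_force: [-0.2, -0.1, 1.2]
grip_width: 0.0002
```

```bash
python3 - <<'E'
from cups import *
p=camera_params("wrist");im,d=camera("wrist")
cv2.imwrite("pics/w2.png",im[:,:,::-1]); np.savez("pics/w2",im=im,d=d)
cups("wrist",im,d,p)
for _ in range(3):
    s=readout.observe();print(s["t"],s["tcp_pos"],s["contact_force"]);camera("top")
im,d=camera("side");cv2.imwrite("pics/s2.png",cv2.resize(im[150:250,200:330,::-1],None,fx=6,fy=6,interpolation=2))
E
```

```text
wrist [224.1178 260.7047] [243 213  40  25 535] [0.5176 0.0499 0.068 ] [0.5165 0.0496 0.0678] [0.0147 0.0212 0.0067]
wrist [319.1667 257.3333] [253 318   9   4  24] [0.5731 0.0327 0.0683] [0.5729 0.033  0.0683] [0.0032 0.0041 0.0021]
4.25 [0.5216 0.0458 0.0855] [-0.7647  0.5574  1.6209]
4.3 [0.5216 0.0458 0.0855] [ 0.9323  0.3383 -0.7615]
4.35 [0.5215 0.0458 0.0854] [ 0.3692  0.0853 -0.6881]
```

View pics/w2.png

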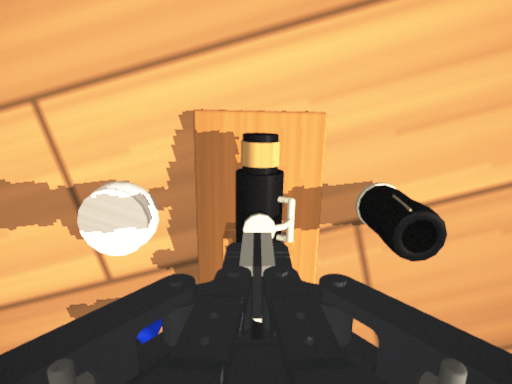

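View pics/s2.png

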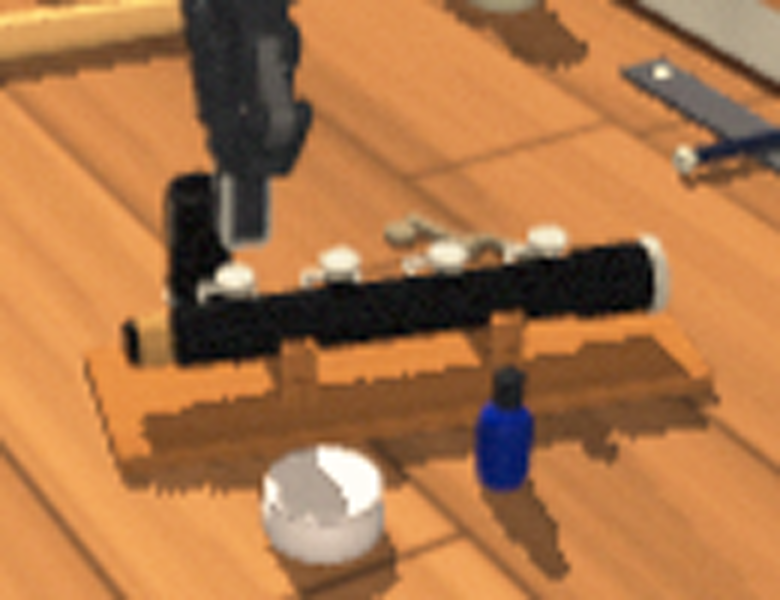

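The fingertips are right above key 1 and the gripper is clear of the barrel. I'll press in small steps.

>>> {"fn": "move_arm", "kwargs": {
  "commands": [
    [0, 0.03, -0.05, 0.2, 0, 0, 0],
    [0, 0.03, -0.05, 0.4, 0, 0, 0],
    [0, 0.03, -0.05, 0.5, 0, 0, 0],
    [0, 0.03, -0.05, 0.58, 0, 0, 0],
    [0, 0.03, -0.05, 0.62, 0, 0, 0],
    [0, 0.03, -0.05, 0.66, 0, 0, 0],
    [0, 0.03, -0.05, 0.7, 0, 0, 0],
    [0, 0.03, -0.05, 0.73, 0, 0, 0],
    [0, 0.03, -0.05, 0.75, 0, 0, 0],
    [0, 0.03, -0.05, 0.75, 0, 0, 0]
  ]
}}

```text
t: 5.28
tcp_pos: [0.5192, 0.0471, 0.0618]
tool_rot: [[0.253, 0.967, -0.0], [0.967, -0.253, 0.0], [0.0, -0.0, -1.0]]
contact_force: [-2.2, -0.5, 2.9]
grip_width: -0.0001
```

```bash
cat > fz.py <<'E'
from h import *
np.set_printoptions(precision=4,suppress=True)
F=[];Z=[]
for _ in range(5): s=readout.observe();F.append(s["contact_force"]);Z.append(s["tcp_pos"]);camera("side")
print(s["t"],np.mean(F,0),np.mean(Z,0))
E
python3 fz.py
```

```text
5.4833 [-2.1901  0.005   2.8826] [0.5192 0.0471 0.0619]
```

>>> {"fn": "move_arm", "kwargs": {
  "commands": [
    [0, 0, 0, 0.02, 0, 0, 0],
    [0, 0, 0, 0.03, 0, 0, 0],
    [0, 0, 0, 0.03, 0, 0, 0]
  ]
}}

```text
t: 5.78
tcp_pos: [0.5194, 0.0471, 0.0614]
tool_rot: [[0.253, 0.967, 0.0], [0.967, -0.253, 0.0], [0.0, 0.0, -1.0]]
contact_force: [-3.2, -0.1, 6.6]
grip_width: 0.0001
```

```bash
python3 fz.py
```

```text
5.9833 [-3.8279  0.0887  6.9876] [0.5194 0.0471 0.0614]
```

Key 1 is shut, at 7 N against the 3 N spring. I'll release it and check that the joint hasn't shifted.

>>> {"fn": "move_arm", "kwargs": {
  "commands": [
    [0, 0, 0, -0.05, 0, 0, 0],
    [0, 0, 0, -0.15, 0, 0, 0],
    [0, 0, 0, -0.3, 0, 0, 0],
    [0, 0, 0, -0.5, 0, 0, 0],
    [0, 0, 0, -0.6, 0, 0, 0],
    [0, 0, 0, -0.6, 0, 0, 0]
  ]
}}

```text
t: 6.53
tcp_pos: [0.5203, 0.047, 0.0799]
tool_rot: [[0.253, 0.967, 0.002], [0.967, -0.253, -0.0], [0.0, 0.002, -1.0]]
contact_force: [0.0, -0.7, -0.1]
grip_width: -0.0002
```

```bash
python3 fz.py; python3 - <<'E'
from cups import *
im,d=camera("top");cups("top",im,d,camera_params("top"))
im,d=camera("wrist");cups("wrist",im,d,camera_params("wrist"))
E
```

```text
6.7333 [ 0.0817  0.0705 -0.0743] [0.5197 0.047  0.0792]
wrist [229.8741 262.4852] [243 222  40  20 270] [0.5166 0.0511 0.0679] [0.5151 0.0515 0.0675] [0.0128 0.0186 0.0063]
wrist [325.3581 256.7095] [252 318  11  16 148] [0.5695 0.034  0.0683] [0.5694 0.0342 0.0683] [0.0116 0.0069 0.0034]
```

>>> {"fn": "move_arm", "kwargs": {
  "commands": [
    [0, 0.04, 0.55, 0, 0, 0, 0],
    [0, 0.06, 1.1, 0, 0, 0, 0],
    [0, 0.08, 1.63, 0, 0, 0, 0],
    [0, 0.08, 1.63, 0, 0, 0, 0],
    [0, 0.08, 1.63, 0, 0, 0, 0],
    [0, 0.08, 1.63, 0, 0, 0, 0]
  ]
}}

```text
t: 7.38
tcp_pos: [0.5661, 0.0372, 0.0784]
tool_rot: [[0.253, 0.967, -0.002], [0.967, -0.253, 0.0], [-0.0, -0.002, -1.0]]
contact_force: [-0.3, -0.2, -0.8]
grip_width: -0.0
```

>>> {"fn": "move_arm", "kwargs": {
  "commands": [
    [0, 0, 0, 0.15, 0, 0, 0],
    [0, 0, 0, 0.3, 0, 0, 0],
    [0, 0, 0, 0.38, 0, 0, 0],
    [0, 0, 0, 0.44, 0, 0, 0],
    [0, 0, 0, 0.48, 0, 0, 0],
    [0, 0, 0, 0.52, 0, 0, 0],
    [0, 0, 0, 0.55, 0, 0, 0],
    [0, 0, 0, 0.57, 0, 0, 0],
    [0, 0, 0, 0.58, 0, 0, 0],
    [0, 0, 0, 0.58, 0, 0, 0]
  ]
}}

```text
t: 8.22
tcp_pos: [0.5671, 0.0371, 0.0616]
tool_rot: [[0.253, 0.967, -0.0], [0.967, -0.253, 0.0], [0.0, -0.0, -1.0]]
contact_force: [-2.1, 0.3, 4.0]
grip_width: 0.0003
```

```bash
python3 fz.py
```

```text
8.4167 [-2.4498  0.4826  3.2149] [0.5672 0.0371 0.0616]
```

Key 2 reads only 3.2 N, which is borderline, so I'll press slightly further.

>>> {"fn": "move_arm", "kwargs": {
  "commands": [
    [0, 0, 0, 0.015, 0, 0, 0],
    [0, 0, 0, 0.025, 0, 0, 0],
    [0, 0, 0, 0.025, 0, 0, 0]
  ]
}}

```text
t: 8.72
tcp_pos: [0.5673, 0.0371, 0.0615]
tool_rot: [[0.253, 0.967, 0.0], [0.967, -0.253, 0.0], [0.0, 0.0, -1.0]]
contact_force: [-4.0, 1.2, 7.9]
grip_width: 0.0003
```

```bash
python3 fz.py
```

```text
8.9167 [-3.5378  0.5841  7.6688] [0.5673 0.0371 0.0614]
```

>>> {"fn": "move_arm", "kwargs": {
  "commands": [
    [0, 0, 0, -0.05, 0, 0, 0],
    [0, 0, 0, -0.15, 0, 0, 0],
    [0, 0, 0, -0.3, 0, 0, 0],
    [0, 0, 0, -0.5, 0, 0, 0],
    [0, 0, 0, -0.6, 0, 0, 0],
    [0, 0, 0, -0.6, 0, 0, 0],
    [0, -0.08, 0.55, -0.6, 0, 0, 0],
    [0, -0.17, 1.1, -0.6, 0, 0, 0],
    [0, -0.25, 1.62, -0.6, 0, 0, 0],
    [0, -0.25, 1.62, -0.6, 0, 0, 0],
    [0, -0.25, 1.62, -0.6, 0, 0, 0],
    [0, -0.25, 1.62, -0.6, 0, 0, 0]
  ]
}}

```text
t: 9.97
tcp_pos: [0.6114, 0.0177, 0.0783]
tool_rot: [[0.253, 0.967, -0.001], [0.967, -0.253, 0.0], [-0.0, -0.002, -1.0]]
contact_force: [0.1, -0.2, -0.3]
grip_width: 0.0002
```

```bash
python3 fz.py; python3 - <<'E'
from cups import *
im,d=camera("wrist");cups("wrist",im,d,camera_params("wrist"));cv2.imwrite("pics/w3.png",im[:,:,::-1])
E
```

```text
10.1667 [ 0.346   0.1038 -0.2467] [0.6114 0.0178 0.0785]
wrist [ 34.7368 269.9262] [ 249   13   49   44 1383] [0.5195 0.0497 0.0682] [0.5197 0.0481 0.0681] [0.0172 0.0211 0.0069]
wrist [145.8252 272.808 ] [ 254  128   45   37 1047] [0.5673 0.0393 0.0682] [0.5673 0.0377 0.0681] [0.017  0.021  0.0067]
wrist [231.2919 263.9761] [245 225  40  17 209] [0.6106 0.0225 0.0679] [0.6091 0.0227 0.0674] [0.0128 0.0186 0.006 ]
wrist [326.0321 256.7756] [252 318  11  17 156] [0.6634 0.0046 0.0684] [0.6628 0.0048 0.0683] [0.0123 0.0067 0.0029]
```

View pics/w3.png

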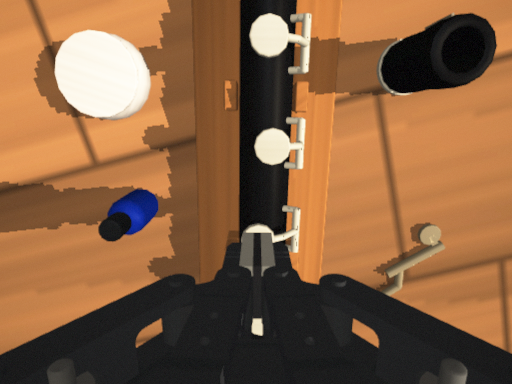

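Keys 1 and 2 at (35,270) and (146,273) are back up at z≈0.068 and in place. Now key 3.

>>> {"fn": "move_arm", "kwargs": {
  "commands": [
    [0, 0, 0, 0.15, 0, 0, 0],
    [0, 0, 0, 0.3, 0, 0, 0],
    [0, 0, 0, 0.38, 0, 0, 0],
    [0, 0, 0, 0.44, 0, 0, 0],
    [0, 0, 0, 0.48, 0, 0, 0],
    [0, 0, 0, 0.52, 0, 0, 0],
    [0, 0, 0, 0.55, 0, 0, 0],
    [0, 0, 0, 0.57, 0, 0, 0],
    [0, 0, 0, 0.585, 0, 0, 0],
    [0, 0, 0, 0.595, 0, 0, 0],
    [0, 0, 0, 0.595, 0, 0, 0]
  ]
}}

```text
t: 11.18
tcp_pos: [0.6121, 0.0176, 0.0615]
tool_rot: [[0.253, 0.967, -0.0], [0.967, -0.253, 0.0], [0.0, -0.0, -1.0]]
contact_force: [-2.8, 0.7, 6.7]
grip_width: 0.0002
```

```bash
python3 fz.py
```

```text
11.3833 [-3.4152  0.2687  6.1826] [0.6121 0.0176 0.0615]
```

Key 3 is shut at 6.2 N. I'll release it and move to key 4.

>>> {"fn": "move_arm", "kwargs": {
  "commands": [
    [0, 0, 0, -0.05, 0, 0, 0],
    [0, 0, 0, -0.15, 0, 0, 0],
    [0, 0, 0, -0.3, 0, 0, 0],
    [0, 0, 0, -0.5, 0, 0, 0],
    [0, 0, 0, -0.6, 0, 0, 0],
    [0, 0, 0, -0.6, 0, 0, 0],
    [0, 0.04, 0.55, -0.6, 0, 0, 0],
    [0, 0.06, 1.1, -0.6, 0, 0, 0],
    [0, 0.08, 1.63, -0.6, 0, 0, 0],
    [0, 0.08, 1.63, -0.6, 0, 0, 0],
    [0, 0.08, 1.63, -0.6, 0, 0, 0],
    [0, 0.08, 1.63, -0.6, 0, 0, 0]
  ]
}}

```text
t: 12.43
tcp_pos: [0.6594, 0.0076, 0.0784]
tool_rot: [[0.253, 0.967, -0.001], [0.967, -0.253, 0.0], [-0.0, -0.001, -1.0]]
contact_force: [0.1, -0.4, 0.2]
grip_width: 0.0
```

>>> {"fn": "move_arm", "kwargs": {
  "commands": [
    [0, 0, 0, 0.15, 0, 0, 0],
    [0, 0, 0, 0.3, 0, 0, 0],
    [0, 0, 0, 0.38, 0, 0, 0],
    [0, 0, 0, 0.44, 0, 0, 0],
    [0, 0, 0, 0.48, 0, 0, 0],
    [0, 0, 0, 0.52, 0, 0, 0],
    [0, 0, 0, 0.55, 0, 0, 0],
    [0, 0, 0, 0.57, 0, 0, 0],
    [0, 0, 0, 0.585, 0, 0, 0],
    [0, 0, 0, 0.6, 0, 0, 0],
    [0, 0, 0, 0.6, 0, 0, 0]
  ]
}}

```text
t: 13.35
tcp_pos: [0.6606, 0.0074, 0.0612]
tool_rot: [[0.253, 0.967, 0.001], [0.967, -0.253, -0.0], [0.0, 0.001, -1.0]]
contact_force: [-1.2, -0.3, 2.5]
grip_width: 0.0003
```

```bash
python3 fz.py
```

```text
13.55 [-1.4049  0.0636  3.8462] [0.6605 0.0074 0.0612]
```

Key 4 reads 3.8 N, which is only just shut, so I'll press slightly further to be sure.

>>> {"fn": "move_arm", "kwargs": {
  "commands": [
    [0, 0, 0, 0.01, 0, 0, 0],
    [0, 0, 0, 0.02, 0, 0, 0],
    [0, 0, 0, 0.02, 0, 0, 0]
  ]
}}

```text
t: 13.85
tcp_pos: [0.6611, 0.0073, 0.0609]
tool_rot: [[0.253, 0.967, 0.002], [0.967, -0.253, -0.0], [0.0, 0.002, -1.0]]
contact_force: [-0.5, 0.3, 5.4]
grip_width: -0.0
```

```bash
python3 fz.py
```

```text
14.05 [-0.4295  0.2563  5.6659] [0.661  0.0073 0.0609]
```

>>> {"fn": "move_arm", "kwargs": {
  "commands": [
    [0, 0, 0, -0.05, 0, 0, 0],
    [0, 0, 0, -0.15, 0, 0, 0],
    [0, 0, 0, -0.3, 0, 0, 0],
    [0, 0, 0, -0.6, 0, 0, 0],
    [0, 0, 0, -1.5, 0, 0, 0],
    [0, 0, 0, -2.5, 0, 0, 0],
    [0, 0, 0, -3.5, 0, 0, 0],
    [0, 0, 0, -4.5, 0, 0, 0],
    [0, 0, 0, -5.5, 0, 0, 0],
    [0, 0, 0, -5.5, 0, 0, 0],
    [0, 0, 0, -5.5, 0, 0, 0],
    [0, 0, 0, -5.5, 0, 0, 0]
  ]
}}

```text
t: 15.1
tcp_pos: [0.6603, 0.0074, 0.2253]
tool_rot: [[0.253, 0.967, 0.0], [0.967, -0.253, -0.0], [0.0, 0.0, -1.0]]
contact_force: [-0.8, 0.3, -0.1]
grip_width: -0.0002
```

```bash
python3 fz.py; python3 - <<'E'
from cups import *
im,d=camera("wrist");cups("wrist",im,d,camera_params("wrist"));cv2.imwrite("pics/w4.png",im[:,:,::-1])
im,d=camera("side");a=cv2.imread("pics/side0.png")[:,:,::-1]
D=cv2.absdiff(im,a).max(-1)[150:340,200:400]
print((D>40).sum(), np.argwhere(D>40)[:5]+[150,200])
E
```

```text
15.3 [-0.3213  0.1724  0.1587] [0.6597 0.0074 0.2241]
wrist [ 11.416  261.2256] [251   0  26  24 399] [0.5197 0.0497 0.0682] [0.5199 0.0481 0.0681] [0.017  0.0211 0.0076]
wrist [ 72.9273 263.2558] [253  63  26  21 344] [0.5673 0.0395 0.0683] [0.5675 0.0377 0.0681] [0.017  0.0216 0.0068]
wrist [129.0983 255.3492] [246 120  23  19 295] [0.6127 0.0198 0.0683] [0.6127 0.0186 0.0682] [0.0169 0.0204 0.007 ]
wrist [181.0485 257.7015] [248 173  23  18 268] [0.6607 0.0095 0.0684] [0.6606 0.0084 0.0682] [0.017  0.0209 0.0061]
1237 [[192 254]
 [207 298]
 [212 268]
 [269 330]
 [269 331]]
```

View pics/w4.png

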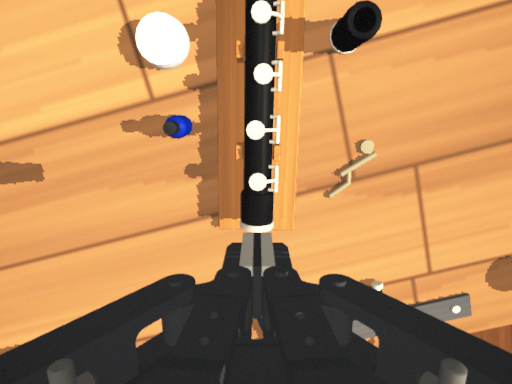

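All four cups are back up at z≈0.068, the socket ring is at (228,257), and the bystanders look unmoved. The hand is clear, so I'll hand it in.

```bash
python3 -c "
from station import ticket;print(ticket.sign_off())"
```

```text
the job is handed in; nothing more can be done
None
```

I pressed all four keys in order from the tenon end to the socket end with the shut fingertips, then handed the job in at about 15 s with the hand about 16 cm above the keys. Sign-off gives no verdict.

- **Pressing:** the force on keys 1 to 4 reached 7.0, 7.7, 6.2 and 5.7 N. All are above the 3 N full-press spring force, so each pad was on its stop. Keys 2 and 4 first read a borderline 3.2 and 3.8 N, so I pressed them slightly further before letting go.
- **Between keys:** the fingertips passed about 1 to 1.5 cm above the key tops.
- **Final check:** the last wrist picture showed all four keys sprung back up at z≈0.068 m. The joint still lay in its cradle, and the tin, vial, barrel and bridge key looked unmoved. I did not re-check the cork block, cap or mallet by picture, but the arm did not touch anything near them.
- **Disagreements:**
  - The cups' y reads about 1.3 mm more than in the first wrist picture. It matches the first top-camera reading, so I put it down to calibration rather than movement.
  - Up to 3.8 N of sideways friction showed while pressing, with no visible shift of the joint.
  - The side-camera comparison with the start picture found changed pixels. Only a few of those I listed were near the joint, and I took the rest for arm shadow without viewing that picture.

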